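# Line up wine samples by height at the sipper

### The job

Stand the four sample bottles on the four round mats of the tray, one centred on each mat, lined up in order of height: the shortest on the mat next to the blue sipper block, rising to the tallest at the beaker end. Do not tip any bottle over, do not shift the beaker, and leave every bottle standing by itself.

Things in the scene. Friction and masses are not known exactly. Their poses are not given: they have to be found in the camera images.
- squat_jar: Low wide jar, the shortest of the four, amber glass with a paper label and a black cap, rotationally symmetric. 58 mm tall overall, body 54 mm in diameter; the cap is a straight cylinder 52 mm in diameter over the top 22 mm. About 130 g. Loose, upright. Origin at the centre of its underside, z up its axis.
- small_bottle: Small narrow bottle, second shortest, amber glass with a paper label and a black cap, rotationally symmetric. 82 mm tall overall, body 40 mm in diameter; the cap is a straight cylinder 28 mm in diameter over the top 26 mm. About 90 g. Loose, upright. Origin at the centre of its underside, z up its axis.
- stout_bottle: Stout bottle, second tallest, amber glass with a paper label and a black cap, rotationally symmetric. 108 mm tall overall, body 54 mm in diameter; the cap is a straight cylinder 32 mm in diameter over the top 28 mm. About 210 g. Loose, upright. Origin at the centre of its underside, z up its axis.
- slim_bottle: Slim bottle, the tallest, amber glass with a paper label and a black cap, rotationally symmetric. 136 mm tall overall, body 44 mm in diameter; the cap is a straight cylinder 28 mm in diameter over the top 28 mm. About 190 g. Loose, upright. Origin at the centre of its underside, z up its axis.
- mat_a: One of four identical round brown cork mats, 66 mm in diameter and 3 mm thick, set 85 mm apart in one straight row on a grey tray (90 x 345 mm, 10 mm thick, fixed). Which of the four it is along the row changes from start to start. Fixed. Origin at the centre of its underside (on the tray's top); its top is 3 mm higher, 13 mm above the table. The row runs along its y axis, either way.
- mat_b: One of four identical round brown cork mats, 66 mm in diameter and 3 mm thick, set 85 mm apart in one straight row on a grey tray (90 x 345 mm, 10 mm thick, fixed). Which of the four it is along the row changes from start to start. Fixed. Origin at the centre of its underside (on the tray's top); its top is 3 mm higher, 13 mm above the table. The row runs along its y axis, either way.
- mat_c: One of four identical round brown cork mats, 66 mm in diameter and 3 mm thick, set 85 mm apart in one straight row on a grey tray (90 x 345 mm, 10 mm thick, fixed). Which of the four it is along the row changes from start to start. Fixed. Origin at the centre of its underside (on the tray's top); its top is 3 mm higher, 13 mm above the table. The row runs along its y axis, either way.
- mat_d: One of four identical round brown cork mats, 66 mm in diameter and 3 mm thick, set 85 mm apart in one straight row on a grey tray (90 x 345 mm, 10 mm thick, fixed). Which of the four it is along the row changes from start to start. Fixed. Origin at the centre of its underside (on the tray's top); its top is 3 mm higher, 13 mm above the table. The row runs along its y axis, either way.
- sipper: Sipper block: dark blue block 64 x 56 mm in plan (64 across the row) and 50 mm high, aluminium cap plate and upright steel tube on it to 102 mm, at one end of the row of mats, in line with it; either end may be the one. Fixed. Its centre is 92 mm from the centre of the nearest mat. Origin at the centre of its underside.
- beaker: Open glass waste beaker at the other end of the row, 62 mm in diameter at the rim, 70 mm tall, 160 g, loose, not to be shifted; its centre is about 92 mm from the nearest mat's centre. Origin at the centre of its underside.

How it is judged:
By the outcome, as a careful person would: the job done as asked, in the order asked, and still so for the second after the job is handed in, with the robot touching nothing.
It also fails if it takes over 109 s, if anything falls off the work surface, if the arm or the gripper's body presses on something with over 40 N, if the wrist force passes 120 N, or if a joint passes its speed limit or range.

### The arm

A 6-joint arm with a two-finger parallel gripper is mounted at the origin on the work surface. World frame = base frame: x ahead of the robot, y to its left, z up, the work surface at z = 0. Lengths are in m, angles in rad, forces in N, time in s.
With the tool pointing down it reaches from about 0.35 to 0.975 m from the base axis. Payload 4.9 kg.
Tool frame: the origin (TCP) lies at the very end of the fingers, on their centre line; the grasp point (between the pads) lies 19 mm behind it; z points along the fingers, y is the line along which they close (so a half turn about z gives the same grasp; the last joint's range is limited). The gripper opens to 85 mm and grips with 20 to 120 N. Pads are 22 mm wide; open, the fingers measure 114 mm over their backs; the gripper's body (76 mm by 85 mm) begins 54 mm behind the grasp point. The pads swing forward as they close: fully open they stand 13 mm farther back than shut.
Start: joints at [1.129, 0.053, 1.613, -0, 1.476, -0.119], TCP at [0.198, 0.593, 0.195] pointing down, gripper open.
Joint ranges: [-3.01, 3.01], [-1.01, 2.22], [0.06, 2.58], [-1.02, 4.17], [0.09, 2.62], [-3.14, 3.14]. Speed limits (rad/s): [2.57, 2.57, 3.14, 3.14, 3.14, 3.14].

### API

Orientations are given as a rotation vector (axis times angle).
In Python, from station import get_obs, optics, ctrl gives the robot as it stands.
- The arm moves only by the shell command python3 -m pendant 'ROWS' [FORCE]. ROWS is JSON, a list of rows, each a list of 3 entries, a list of its own where there are three numbers: the shift along the tool's x, y, z in mm, then the turn, a rotation vector about the tool's x, y, z in rad, then the opening, from 0 (shut) to 1 (fully open). A call has 1 to 12 rows; each row shifts and turns the commanded pose from where the row before left it, along the tool's axes as they then stand; what a row does not reach is not made up. A row lasts 1/12 s, in which the tool goes at most 41.7 mm and 7.16 degrees, less where a joint would pass 70% of its speed; a pose out of reach is approached as far as the arm can. A call is refused whole if a number of a shift passes 41.7 or a number of a turn 0.125, either way. A call with a gripper value outside its range is refused whole. The fingers move at their own pace and stop on an object; FORCE is the grip in N (left out, the last holds). Time passes only in rows, so rows that do not move let the fingers close. It gives the time, the measured TCP pose, the force, the opening and the grip force at its end, in the units of the state.
- get_obs(): the state, without advancing time (a new reading comes with each control period).
- optics.get_image(name): name is "scene" or "top" or "wrist"; returns the picture (384x512x3 uint8, red, green, blue); there is no depth.
- optics.camera_model(name): a dict with "fx", "fy", "cx", "cy" (pixels), "cam_to_world" (4x4, takes a point from camera to world coordinates). Camera axes: x right, y up, looking along -z (the intrinsics and any distortion apply to the point x, -y, -z); pixel columns grow to the right and rows downward; lengths in m; the calibration is good to about 2 mm. A picture is of the moment at which its call begins: read the wrist's pose just before it. camera_model takes no time and is no camera call; for the wrist camera it gives the pose at the moment of the call.
- ctrl.finish_job(): hands the job in; it is judged then, once.
The state is a dict: "t": time; "q": joint angles; "dq": joint speeds; "effort": joint torques, N m; "tool_pos": TCP position; "tool_rot": TCP orientation; "contact_force": force on the tool from outside, world axes, zero at the start; "wrist_torque": the same for the moment, N m; "opening": finger opening in m; "grip_force": force on a finger pad.
Only numpy, scipy, OpenCV 4.12 (cv2) and the standard library are available. Lean on these libraries where they do the work, as an engineer would, in place of code of your own. Each camera call takes 0.05 s, during which the arm holds its last target. There are 200 camera calls.

## Working session

There is one attempt and no reset: what is moved stays moved. The work goes in short steps, Python scripts to look and compute and a shell command to move; the robot and the scene stay as the last step left them, time stands still between calls to the robot, and variables do not carry over. Pictures are saved under pics/ and viewed, at most 14 in all, crops included, and the job is handed in when it is done.

```bash
ls; mkdir -p pics
python3 - <<'E'
from station import get_obs, optics
import cv2, numpy as np
np.set_printoptions(precision=4,suppress=True)
o=get_obs(); print(o)
for n in ("scene","top"):
    im=optics.get_image(n); cv2.imwrite(f"pics/{n}0.png",im[:,:,::-1]); m=optics.camera_model(n); print(n,m)
E
```

```text
pics
{'t': 0.0, 'q': array([ 1.129 ,  0.0534,  1.6143,  0.    ,  1.476 , -0.119 ]), 'dq': array([-0.0015,  0.0004,  0.0021, -0.0018, -0.0008,  0.0012]), 'effort': array([ -0.0009, -39.3684, -37.0175,  -0.0002,   0.0069,  -0.    ]), 'tool_pos': array([0.1979, 0.5921, 0.1941]), 'tool_rot': array([-0.5047, -3.1002,  0.0031]), 'contact_force': array([-0.3851, -0.6807, -0.077 ]), 'wrist_torque': array([ 0.0089,  0.0196, -0.0246]), 'grip_force': 0.0, 'opening': 0.08538997118891496}
scene {'fx': 414.67912293958875, 'fy': 414.67912293958875, 'cx': 256.7719483381714, 'cy': 194.6167866868162, 'cam_to_world': array([[ 0.2498, -0.7566,  0.6043,  1.1746],
       [ 0.9683,  0.1952, -0.1558, -0.1656],
       [-0.    ,  0.6241,  0.7813,  0.8323],
       [ 0.    ,  0.    ,  0.    ,  1.    ]])}
top {'fx': 444.9985659401676, 'fy': 444.9985659401676, 'cx': 249.68136670464165, 'cy': 188.74456803521102, 'cam_to_world': array([[-0.0181,  0.9871, -0.1589,  0.3823],
       [-0.9997, -0.02  , -0.0103, -0.0244],
       [-0.0133,  0.1587,  0.9872,  1.1323],
       [ 0.    ,  0.    ,  0.    ,  1.    ]])}
```

View pics/scene0.png

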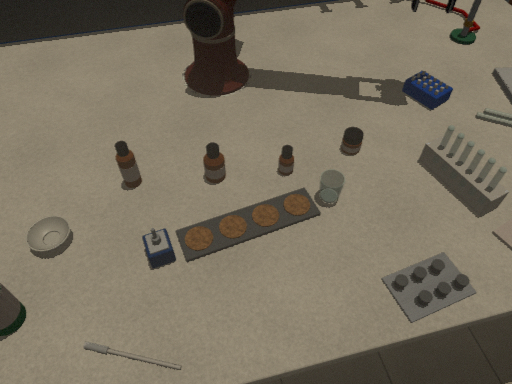

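View pics/top0.png

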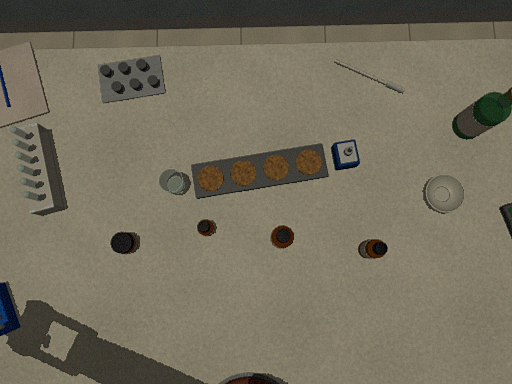

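The scene view shows slim (128,165), stout (214,163), small (287,160) and squat (352,140). The mats run from (199,237) to (297,204), with the sipper at the slim side and the beaker at (331,188). The top view agrees: mats (211,178) to (309,161), sipper (346,153), caps at (124,243), (206,227), (283,237) and (376,249).

```bash
cat > h.py <<'E'
import numpy as np, cv2
from station import get_obs, optics
from scipy.spatial.transform import Rotation as R
np.set_printoptions(precision=4,suppress=True)
def ray(m,uv):
    T=np.array(m["cam_to_world"]); u,v=uv
    d=T[:3,:3]@np.array([(u-m["cx"])/m["fx"],-(v-m["cy"])/m["fy"],-1]); return T[:3,3],d
def onplane(m,uv,z):
    c,d=ray(m,uv); return (c+d*(z-c[2])/d[2])
def blobs(mask,amin=20):
    n,l,s,c=cv2.connectedComponentsWithStats(mask.astype(np.uint8)); 
    return [(c[i],s[i]) for i in range(1,n) if s[i][4]>=amin]
E
python3 - <<'E'
from h import *
approx={"scene":dict(mats=[(199,237),(233,226),(266,215),(297,204)],slim=(122,149),stout=(213,151),small=(287,152),squat=(353,134)),
"top":dict(mats=[(309,161),(277,167),(243,172),(211,178)],slim=(380,249),stout=(283,237),small=(206,227),squat=(123,242))}
zc=dict(slim=.122,stout=.094,small=.069,squat=.047)
for n in approx:
    im=cv2.imread(f"pics/{n}0.png"); m=optics.camera_model(n); hsv=cv2.cvtColor(im,cv2.COLOR_BGR2HSV)
    cork=(hsv[:,:,0]<18)&(hsv[:,:,1]>110)&(hsv[:,:,2]>70)
    cork=cv2.morphologyEx(cork.astype(np.uint8),cv2.MORPH_CLOSE,np.ones((5,5)))
    for p in approx[n]["mats"]:
        b=min(blobs(cork,100),key=lambda b:np.hypot(*(b[0]-p))); print(n,"mat",b[0],b[1][2:],onplane(m,b[0],.013))
    dark=hsv[:,:,2]<50
    for k in zc:
        b=min(blobs(dark),key=lambda b:np.hypot(*(b[0]-approx[n][k]))); print(n,k,b[0],b[1],onplane(m,b[0],zc[k]))
im=cv2.imread("pics/top0.png"); 
crops=[cv2.resize(im[y-20:y+20,x-25:x+25],(375,300),interpolation=cv2.INTER_CUBIC) for x,y in approx["top"].values().__iter__() .__class__ and [(376,249),(283,237),(206,227),(123,242)]]
cv2.imwrite("pics/c0.png",np.vstack([np.hstack(crops[:2]),np.hstack(crops[2:])]))
E
```

```text
scene mat [198.4305 237.7752] [ 28  24 525] [ 0.6317 -0.1663  0.013 ]
scene mat [232.4155 226.1303] [ 28  23 491] [ 0.6195 -0.0824  0.013 ]
scene mat [265.0991 214.9009] [ 27  22 464] [0.6071 0.0017 0.013 ]
scene mat [296.377  204.1425] [ 26  21 435] [0.5948 0.0855 0.013 ]
scene slim [121.7842 148.6619] [116 142  13  15 139] [ 0.4071 -0.303   0.122 ]
scene stout [212.5132 150.7171] [207 143  12  16 152] [ 0.4406 -0.0901  0.094 ]
scene small [286.8    152.1714] [282 146  10  13 105] [0.4685 0.0961 0.069 ]
scene squat [352.977  135.9119] [344 128  19  17 261] [0.4341 0.2969 0.047 ]
top mat [308.3091 161.7556] [ 26  25 495] [ 0.6296 -0.1646  0.013 ]
top mat [275.5418 167.0179] [ 26  25 502] [ 0.6176 -0.0802  0.013 ]
top mat [242.8574 172.4056] [ 25  25 498] [0.6052 0.0039 0.013 ]
top mat [210.1283 177.9138] [ 25  25 499] [0.5926 0.088  0.013 ]
top slim [379.205  247.9379] [372 242  15  13 161] [ 0.4046 -0.302   0.122 ]
top stout [282.9123 235.3509] [276 228  15  15 171] [ 0.4383 -0.0888  0.094 ]
top small [203.7097 226.2742] [198 220  13  13 124] [0.4648 0.0982 0.069 ]
top squat [123.3503 242.7401] [111 233  28  21 431] [0.4302 0.2965 0.047 ]
```

View pics/c0.png

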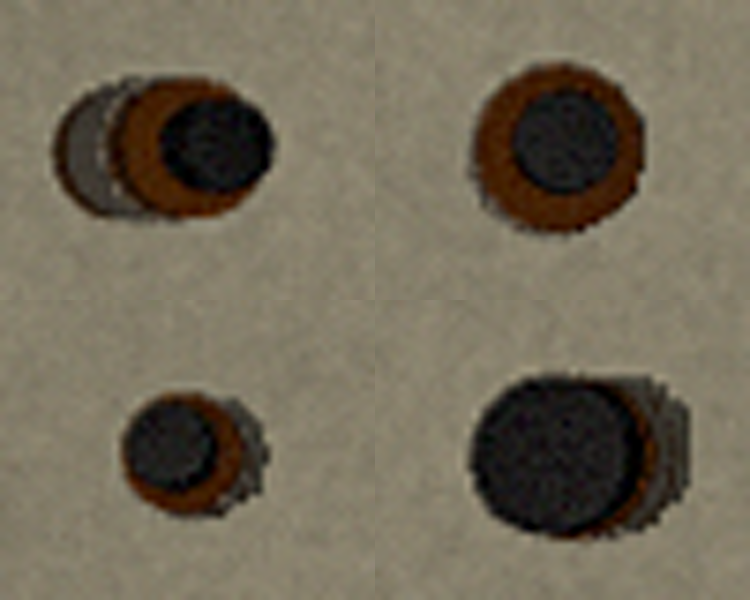

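The crops show clean cap discs with amber shoulders, and the two views agree to about 3 mm. Mat spacing measures 85 mm, as it must. Next I'll check the shoulder shape from the scene camera before choosing grasp heights.

Run:
```python
from h import *
im=cv2.imread("pics/scene0.png")
crops=[cv2.resize(im[y-30:y+30,x-25:x+25],(200,240),interpolation=cv2.INTER_CUBIC) for x,y in [(126,165),(214,163),(287,160),(352,140)]]
cv2.imwrite("pics/c1.png",np.clip(np.hstack(crops).astype(float)*2,0,255).astype(np.uint8))
A=np.array([[.6306,-.1654],[.6185,-.0813],[.6061,.0028],[.5937,.0867]])
o=get_obs(); Rm=R.from_rotvec(o["tool_rot"]).as_matrix(); print(Rm)
d=A[3]-A[0]; print("perp yaw",np.degrees(np.arctan2(-d[0],d[1])),"tooly yaw",np.degrees(np.arctan2(Rm[1,1],Rm[0,1])))
```

```text
[[-0.9484  0.3172 -0.0008]
 [ 0.3172  0.9484 -0.0017]
 [ 0.0002 -0.0019 -1.    ]]
perp yaw 8.32727843687717 tooly yaw 71.50576337774005
```

View pics/c1.png

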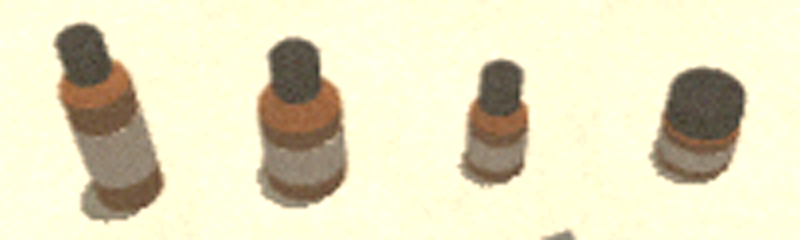

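The caps are straight with flared shoulders just below, so I'll grip with the fingertips at the cap's lower edge. First I turn the tool so it closes across the row.

```bash
cat >> h.py <<'E'
def go(x,y,z=None):
    o=get_obs(); Rm=R.from_rotvec(o["tool_rot"]).as_matrix(); p=o["tool_pos"]
    t=np.array([x,y,p[2] if z is None else z]); s=Rm.T@(t-p)*1e3
    yaw=np.degrees(np.arctan2(Rm[1,1],Rm[0,1]))
    print("t",round(o["t"],2),"pos",p,"yaw",round(yaw,2),"tilt",Rm[:,2],"open",round(o["opening"],4),"shift xyz mm",s.round(1),"turn z",round(np.radians(yaw-8.3),4))
E
python3 -m pendant '[[[0,0,0],[0,0,0.1225],1],[[0,0,0],[0,0,0.1225],1],[[0,0,0],[0,0,0.1225],1],[[0,0,0],[0,0,0.1225],1],[[0,0,0],[0,0,0.1225],1],[[0,0,0],[0,0,0.1225],1],[[0,0,0],[0,0,0.1225],1],[[0,0,0],[0,0,0.1225],1],[[0,0,0],[0,0,0.123],1],[[0,0,0],[0,0,0],1]]' 60
python3 -c "from h import *
go(.432,.2967)"
```

```text
t: 0.93
tool_pos: [0.1981, 0.5924, 0.1947]
tool_rot: [2.057, 2.374, -0.002]
contact_force: [0.1, -0.4, -0.1]
opening: 0.0851
grip_force: 0.0
t 0.93 pos [0.1981 0.5924 0.1947] yaw 8.2 tilt [-0.0005 -0.001  -1.    ] open 0.0851 shift xyz mm [-326.   189.4    0.2] turn z -0.0018
```

```bash
python3 -m pendant '[[[-32.6,18.9,0],[0,0,0],1],[[-32.6,18.9,0],[0,0,0],1],[[-32.6,18.9,0],[0,0,0],1],[[-32.6,18.9,0],[0,0,0],1],[[-32.6,18.9,0],[0,0,0],1],[[-32.6,18.9,0],[0,0,0],1],[[-32.6,18.9,0],[0,0,0],1],[[-32.6,18.9,0],[0,0,0],1],[[-32.6,18.9,0],[0,0,0],1],[[-32.6,18.9,0],[0,0,0],1],[[0,0,0],[0,0,0],1],[[0,0,0],[0,0,0],1]]'
python3 - <<'E'
from h import *
go(.432,.2967,.03)
m=optics.camera_model("wrist"); im=optics.get_image("wrist"); cv2.imwrite("pics/w1.png",im[:,:,::-1]); print(m)
E
```

```text
t: 1.93
tool_pos: [0.4331, 0.296, 0.1951]
tool_rot: [-2.056, -2.375, 0.001]
contact_force: [-0.1, 0.3, -0.3]
opening: 0.0858
grip_force: 0.0
t 1.93 pos [0.4331 0.296  0.1951] yaw 8.24 tilt [-0.0007 -0.     -1.    ] open 0.0858 shift xyz mm [  0.9  -0.9 165.1] turn z -0.001
{'fx': 290.74157530395087, 'fy': 290.74157530395087, 'cx': 255.20806350269388, 'cy': 194.0870237875406, 'cam_to_world': array([[ 0.9897, -0.1379, -0.0388,  0.4237],
       [ 0.1432,  0.9523,  0.2693,  0.3649],
       [-0.0002, -0.2721,  0.9623,  0.3741],
       [ 0.    ,  0.    ,  0.    ,  1.    ]])}
```

View pics/w1.png

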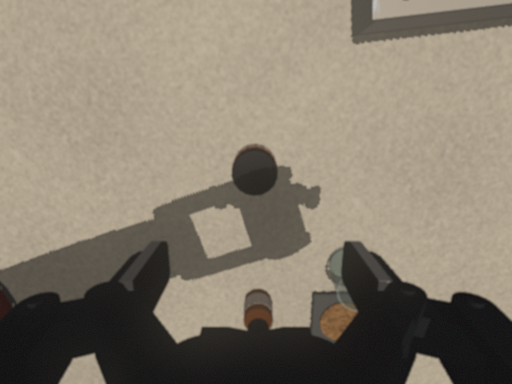

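The wrist picture shows the squat cap as a dark disc at about (255,171) between the fingers, with small_bottle and the beaker-end mat at the bottom. I'll cast it to a point.

```bash
cat >> h.py <<'E'
def capw(name,uv0,ztop,h,thr=None,save=None):
    m=optics.camera_model("wrist"); im=optics.get_image("wrist")[:,:,::-1]
    if save: cv2.imwrite(save,im)
    v=im.max(2); 
    mask=cv2.morphologyEx((v<(thr or 60)).astype(np.uint8),cv2.MORPH_OPEN,np.ones((5,5)))
    for c,s in sorted(blobs(mask,100),key=lambda b:np.hypot(*(b[0]-uv0)))[:2]:
        cc=(s[0]+(s[2]-1)/2,s[1]+(s[3]-1)/2)
        print(name,"centroid",c,s,"ztop",onplane(m,c,ztop)[:2],"zmid",onplane(m,c,ztop-h/2)[:2])
E
python3 - <<'E'
from h import *
im=cv2.imread("pics/w1.png"); v=im.max(2); print(v[130:215:5,255],v[170,220:290:5], v[190,270:330:6])
for t in (45,55,65): capw("squat",(255,171),.058,.022,t)
E
```

```text
[181 174 181 108  56  63  60  59  49  44  46  43  43  74  94  97  96] [179 177 172  59  58  56  55  49  46  47  48  47 100  99] [ 86  95  99  96  99  98  98  99  98 174]
squat centroid [254.1484 338.5071] [    0   243   512   141 37849] ztop [0.4629 0.0821] zmid [0.4643 0.0722]
squat centroid [257.0855 181.2851] [236 168  41  28 877] ztop [0.4352 0.2931] zmid [0.4356 0.2905]
squat centroid [252.3353 336.948 ] [    0   242   512   142 39210] ztop [0.46   0.0848] zmid [0.4613 0.075 ]
squat centroid [255.6012 175.4378] [ 234  155   44   42 1487] ztop [0.4323 0.2998] zmid [0.4327 0.2975]
squat centroid [252.8643 336.234 ] [    0   242   512   142 39696] ztop [0.4605 0.0864] zmid [0.4618 0.0767]
```

Run:
```python
from h import *
for t in (72,82): capw("squat",(255,171),.058,.022,t)
```

```text
squat centroid [255.3887 173.8957] [ 234  151   44   46 1649] ztop [0.4318 0.3017] zmid [0.4321 0.2995]
squat centroid [252.309  335.0606] [    0   241   512   143 40489] ztop [0.4594 0.0883] zmid [0.4608 0.0786]
squat centroid [255.528  174.1265] [ 234  151   45   47 1716] ztop [0.4319 0.3016] zmid [0.4323 0.2993]
squat centroid [252.0998 334.0413] [    0   241   512   143 41262] ztop [0.459  0.0899] zmid [0.4603 0.0803]
```

```bash
python3 -m pendant '[[[2,-1,30],[0,0,0],1],[[0,0,35],[0,0,0],1],[[0,0,35],[0,0,0],1],[[0,0,35],[0,0,0],1],[[0,0,20],[0,0,0],1],[[0,0,10],[0,0,0],1],[[0,0,0],[0,0,0],1],[[0,0,0],[0,0,0],1]]'
python3 -m pendant '[[[0,0,0],[0,0,0],0.4],[[0,0,0],[0,0,0],0.4],[[0,0,0],[0,0,0],0.4],[[0,0,0],[0,0,0],0.4],[[0,0,0],[0,0,0],0.4],[[0,0,0],[0,0,0],0.4],[[0,0,0],[0,0,0],0.4],[[0,0,0],[0,0,0],0.4]]' 40
python3 -c "from h import *
go(.6306,-.1654,.17)"
```

```text
t: 2.9
tool_pos: [0.4313, 0.2999, 0.031]
tool_rot: [2.053, 2.378, 0.001]
contact_force: [0.4, 0.5, -1.4]
opening: 0.0854
grip_force: 0.0
t: 3.57
tool_pos: [0.4311, 0.2992, 0.0304]
tool_rot: [2.055, 2.376, 0.0]
contact_force: [-0.9, -0.1, 0.3]
opening: 0.0341
grip_force: 0.0
t 3.57 pos [0.4311 0.2992 0.0304] yaw 8.31 tilt [ 0. -0. -1.] open 0.0341 shift xyz mm [-488.6  130.3 -139.6] turn z 0.0001
```

Opening went to 34 mm with no grip, so it missed the 52 mm cap. I'll look.

Run:
```python
from h import *
a=optics.get_image("wrist")[:,:,::-1]; b=optics.get_image("scene")[:,:,::-1]
cv2.imwrite("pics/w2.png",a)
m=optics.camera_model("scene");T=np.linalg.inv(m["cam_to_world"]);p=T@np.array([.43,.3,.05,1]);u=int(m["cx"]-m["fx"]*p[0]/p[2]);v=int(m["cy"]+m["fy"]*p[1]/p[2])
c=cv2.resize(b[v-60:v+40,u-60:u+60],(480,400),interpolation=cv2.INTER_CUBIC)
cv2.imwrite("pics/w2.png",cv2.resize(np.hstack([cv2.resize(a,(512,400)),c]),(794,320)))
```

```text
(no output)
```

View pics/w2.png

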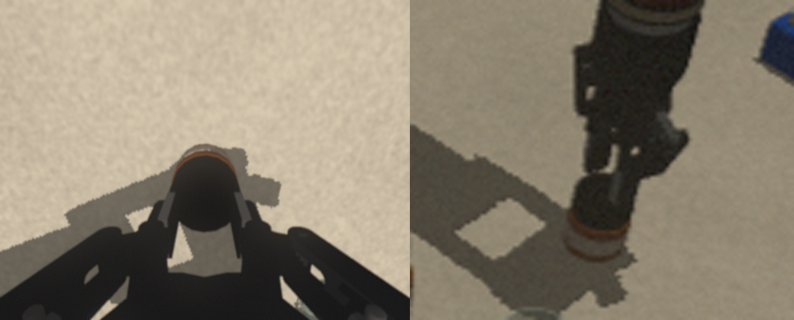

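```bash
cat >> h.py <<'E'
def proj(m,P):
    p=np.linalg.inv(np.array(m["cam_to_world"]))@np.append(P,1); return np.array([m["cx"]-m["fx"]*p[0]/p[2],m["cy"]+m["fy"]*p[1]/p[2]])
E
python3 - <<'E'
from h import *
o=get_obs(); m=optics.camera_model("wrist"); print(m["cam_to_world"][:3,3], o["tool_pos"],o["opening"],o["grip_force"],o["q"])
p=o["tool_pos"]; Rm=R.from_rotvec(o["tool_rot"]).as_matrix()
for h in (0,.019): 
  for s in (-.017,0,.017): print(h,s,proj(m,p+Rm@np.array([0,s,-h])))
a=optics.get_image("wrist")[:,:,::-1].copy()
print("cap as at .4315,.298 ->",proj(m,[.4315,.298,.058]))
c=cv2.resize(a[140:380,120:400],(800,686)) if 0 else a[150:350,130:390]
c=cv2.resize(np.clip(c.astype(float)*3,0,255).astype(np.uint8),(780,600)); cv2.imwrite("pics/w3.png",c)
E
```

```text
[0.4214 0.3681 0.2093] [0.431  0.2992 0.0303] 0.03386012609468952 0.0 [ 0.465  -0.0219  1.9792 -0.      1.1844  0.32  ]
0 -0.017 [228.6488 221.7483]
0 0 [254.506  221.7407]
0 0.017 [280.3611 221.7331]
0.019 -0.017 [225.8556 233.3705]
0.019 0 [254.4475 233.3616]
0.019 0.017 [283.0369 233.3527]
cap as at .4315,.298 -> [254.8987 241.5888]
```

View pics/w3.png

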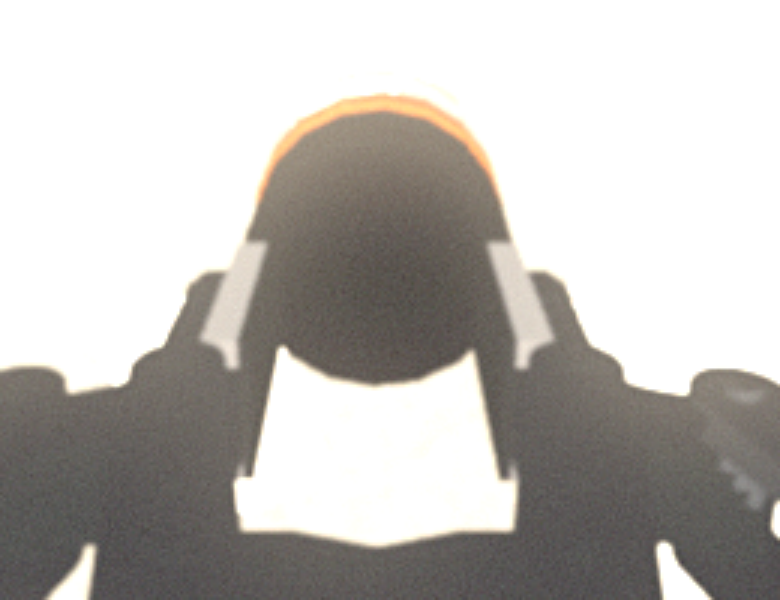

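The picture suggests the pads straddle the cap with a gap wider than the reading. The 34 mm reading may simply be the commanded 0.4, so I'll close fully and watch the force.

```bash
python3 -m pendant '[[[0,0,0],[0,0,0],0.3],[[0,0,0],[0,0,0],0.2],[[0,0,0],[0,0,0],0.1],[[0,0,0],[0,0,0],0],[[0,0,0],[0,0,0],0],[[0,0,0],[0,0,0],0]]' 40
python3 - <<'E'
from h import *
m=optics.camera_model("wrist")
a=optics.get_image("wrist")[:,:,::-1][150:350,130:390]; b=optics.get_image("scene")[:,:,::-1]; ms=optics.camera_model("scene")
u,v=proj(ms,[.4315,.2985,.05]).astype(int); print(u,v)
c=b[v-30:v+20,u-32:u+33]
f=lambda i:cv2.resize(np.clip(i.astype(float)*3,0,255).astype(np.uint8),(395,304),interpolation=cv2.INTER_CUBIC)
cv2.imwrite("pics/w4.png",np.hstack([f(a),f(c)]))
for g,z in ((.0,.03),(.034,.035),(.034,.06),(.052,.035)):
  for s in (-1,1): print(g,z,(proj(ms,[.4311+s*.989*g/2,.2992+s*.145*g/2,z])-[u-32,v-30])*6.08+[395,0])
E
```

```text
t: 4.22
tool_pos: [0.4311, 0.2993, 0.0304]
tool_rot: [-2.055, -2.377, 0.0]
contact_force: [-0.0, 0.3, -0.2]
opening: 0.0
grip_force: 0.0
353 134
0.0 0.03 [584.8459 216.1989]
0.0 0.03 [584.8459 216.1989]
0.034 0.035 [567.5112 184.3573]
0.034 0.035 [606.4736 232.4202]
0.034 0.06 [577.1988 143.3877]
0.034 0.06 [617.0134 191.5742]
0.052 0.035 [557.4176 171.906 ]
0.052 0.035 [617.0129 245.4212]
```

View pics/w4.png

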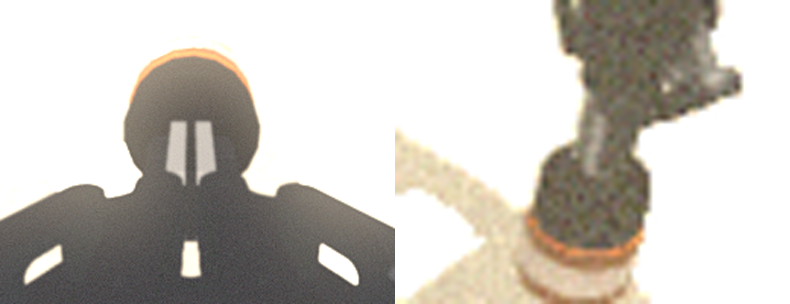

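The fingers shut completely above the cap at a reported z of 30 mm, so the real fingertips are higher than the reading by up to about 30 mm. I'll find the offset by gently touching the cap top, which is at 58 mm.

```bash
for i in 1 2 3; do python3 -m pendant '[[[0,0,1.5],[0,0,0],0],[[0,0,0],[0,0,0],0]]' | grep -E "tool_pos|contact"; done
```

```text
tool_pos: [0.4309, 0.2992, 0.0286]
contact_force: [-0.1, 0.7, -0.3]
tool_pos: [0.4309, 0.2991, 0.027]
contact_force: [-0.5, -0.3, 0.7]
tool_pos: [0.4309, 0.2992, 0.0256]
contact_force: [-0.8, -0.3, -0.2]
```

```bash
python3 -m pendant '[[[0,0,1.5],[0,0,0],0],[[0,0,1.5],[0,0,0],0],[[0,0,0],[0,0,0],0]]' | grep -E "tool_pos|contact"; python3 -m pendant '[[[0,0,1.5],[0,0,0],0],[[0,0,1.5],[0,0,0],0],[[0,0,0],[0,0,0],0]]' | grep -E "tool_pos|contact"
```

```text
tool_pos: [0.4308, 0.2991, 0.0225]
contact_force: [-0.3, 0.3, -0.6]
tool_pos: [0.4318, 0.2996, 0.0223]
contact_force: [-6.5, -2.6, 12.6]
```

Contact came at a reported z of 0.0224, so the fingertips sit about 35 mm above the reported TCP. I'll use that offset from here. Lift, open, go lower, grip.

```bash
python3 -m pendant '[[[0,0,-10],[0,0,0],0],[[0,0,0],[0,0,0],1],[[0,0,0],[0,0,0],1],[[0,0,0],[0,0,0],1],[[0,0,0],[0,0,0],1],[[0,0,0],[0,0,0],1],[[0,0,0],[0,0,0],1],[[0,0,0],[0,0,0],1],[[0,0,0],[0,0,0],1]]' | grep -E "pos|contact|open"
python3 -m pendant '[[[0,0,11],[0,0,0],1],[[0,0,11],[0,0,0],1],[[0,0,6],[0,0,0],1],[[0,0,2],[0,0,0],1],[[0,0,0],[0,0,0],1],[[0,0,0],[0,0,0],1]]' | grep -E "pos|contact|open"
```

```text
tool_pos: [0.431, 0.2992, 0.0297]
contact_force: [-0.2, -0.1, -0.7]
opening: 0.0851
tool_pos: [0.4309, 0.2992, -0.0005]
contact_force: [0.9, -0.1, -0.0]
opening: 0.0852
```

```bash
python3 -m pendant '[[[0,0,0],[0,0,0],0.5],[[0,0,0],[0,0,0],0.5],[[0,0,0],[0,0,0],0.5],[[0,0,0],[0,0,0],0.5],[[0,0,0],[0,0,0],0.5],[[0,0,0],[0,0,0],0.5],[[0,0,0],[0,0,0],0.5],[[0,0,0],[0,0,0],0.5]]' 40
python3 - <<'E'
from h import *
capw("squat",(256,232),.058,.022,72)
a=optics.get_image("wrist")[:,:,::-1][130:350,130:390]; b=optics.get_image("scene")[:,:,::-1]
u,v=353,134
c=b[v-30:v+20,u-32:u+33]
f=lambda i:cv2.resize(np.clip(i.astype(float)*3,0,255).astype(np.uint8),(395,304),interpolation=cv2.INTER_CUBIC)
cv2.imwrite("pics/w5.png",np.hstack([f(a),f(c)]))
E
```

```text
t: 7.23
tool_pos: [0.4317, 0.2996, 0.0007]
tool_rot: [2.054, 2.376, 0.002]
contact_force: [-1.0, -0.8, 5.4]
opening: 0.0506
grip_force: 42.2
squat centroid [254.3825 319.6677] [    0   202   512   182 49312] ztop [0.436  0.2703] zmid [0.4372 0.2615]
```

View pics/w5.png

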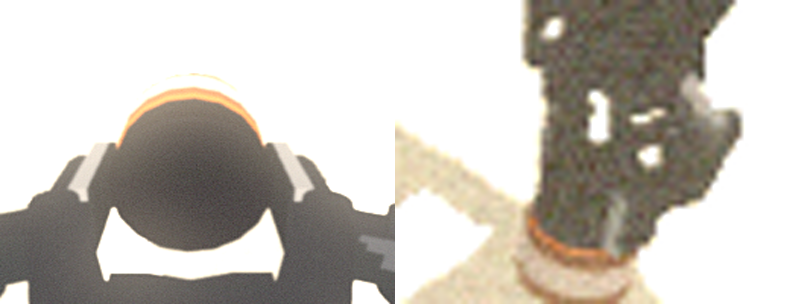

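Gripped: opening is 50.6 mm on a 52 mm cap at 42 N, with the fingertips at the cap's lower edge. Lifting.

```bash
python3 -m pendant '[[[0,0,-10],[0,0,0],0.5],[[0,0,-25],[0,0,0],0.5],[[0,0,-35],[0,0,0],0.5],[[0,0,-30],[0,0,0],0.5],[[0,0,-10],[0,0,0],0.5],[[0,0,0],[0,0,0],0.5]]'
python3 -c "from h import *
go(.6306,-.1654)"
```

```text
t: 7.88
tool_pos: [0.4331, 0.3003, 0.1135]
tool_rot: [2.053, 2.375, 0.01]
contact_force: [-1.0, -0.7, -2.1]
opening: 0.0507
grip_force: 42.0
t 7.88 pos [0.4331 0.3003 0.1135] yaw 8.31 tilt [ 0.0059  0.0029 -1.    ] open 0.0507 shift xyz mm [-489.3  128.1   -0.2] turn z 0.0002
```

```bash
python3 -m pendant '[[[-20,5,0],[0,0,0],0.5],[[-35,9,0],[0,0,0],0.5],[[-35,9,0],[0,0,0],0.5],[[-35,9,0],[0,0,0],0.5],[[-35,9,0],[0,0,0],0.5],[[-35,9,0],[0,0,0],0.5],[[-35,9,0],[0,0,0],0.5],[[-35,9,0],[0,0,0],0.5],[[-35,9,0],[0,0,0],0.5],[[-35,9,0],[0,0,0],0.5],[[-35,9,0],[0,0,0],0.5],[[-35,9,0],[0,0,0],0.5]]' | grep -E "pos|grip"; python3 -m pendant '[[[-35,9,0],[0,0,0],0.5],[[-35,9,0],[0,0,0],0.5],[[-14,6,0],[0,0,0],0.5],[[0,0,0],[0,0,0],0.5],[[0,0,0],[0,0,0],0.5],[[0,0,0],[0,0,0],0.5]]' | grep -E "pos|grip"
python3 - <<'E'
from h import *
go(.6306,-.1654,.0145)
for n in ("wrist","top"):
    a=optics.get_image(n)[:,:,::-1]; cv2.imwrite(f"pics/p1{n}.png",a)
a=cv2.imread("pics/p1wrist.png"); b=cv2.imread("pics/p1top.png")[110:250,180:400]
cv2.imwrite("pics/p1.png",np.hstack([cv2.resize(a,(400,300)),cv2.resize(b,(400,300))]))
E
```

```text
tool_pos: [0.591, -0.0878, 0.1065]
grip_force: 42.0
tool_pos: [0.6269, -0.1649, 0.1075]
grip_force: 42.0
t 9.38 pos [ 0.6269 -0.1649  0.1075] yaw 8.33 tilt [-0.0037  0.0018 -1.    ] open 0.0511 shift xyz mm [-1.2  3.9 93. ] turn z 0.0005
```

View pics/p1.png

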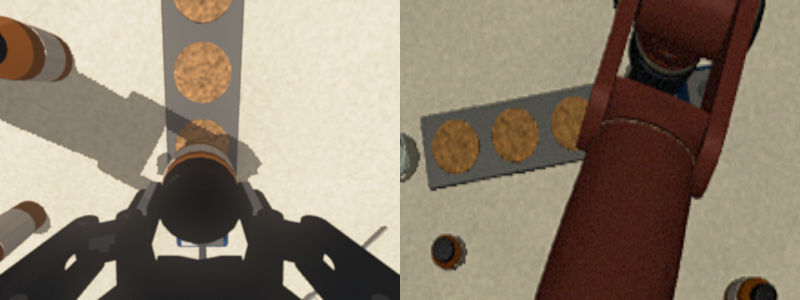

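The wrist view shows the jar above the sipper-end mat, with the next mats at display positions (200,135), (203,70) and (203,0) in line above it. I'll compare those mats' predicted and seen pixels to check lateral and height offsets.

Run:
```python
from h import *
im=cv2.imread("pics/p1wrist.png"); hsv=cv2.cvtColor(im,cv2.COLOR_BGR2HSV)
print(hsv[90,260])
cork=(hsv[:,:,0]<20)&(hsv[:,:,1]>90)&(hsv[:,:,2]>90)
cork=cv2.morphologyEx(cork.astype(np.uint8),cv2.MORPH_CLOSE,np.ones((7,7)))
m=optics.camera_model("wrist"); m["cam_to_world"]=np.array(m["cam_to_world"])
print(m["cam_to_world"])
for b in blobs(cork,400): print(b)
M=[[.6306,-.1654],[.6185,-.0813],[.6061,.0028],[.5937,.0867]]
for dz in (0,.02,.036):
    m2=dict(m); T=m["cam_to_world"].copy(); T[2,3]+=dz; m2["cam_to_world"]=T
    print(dz,[proj(m2,[*p,.013]).round(1) for p in M[1:]])
```

```text
[ 14 130 167]
[[ 0.9893 -0.1406 -0.0382  0.618 ]
 [ 0.1457  0.9523  0.2683 -0.0959]
 [-0.0014 -0.271   0.9626  0.2878]
 [ 0.      0.      0.      1.    ]]
(array([258.8038,  11.5767]), array([ 222,    0,   75,   29, 1585], dtype=int32))
(array([20.9253, 63.3768]), array([   0,   21,   51,   82, 2824], dtype=int32))
(array([258.7728,  92.2242]), array([ 222,   54,   74,   78, 4559], dtype=int32))
(array([258.4527, 182.0578]), array([ 207,  152,   95,   85, 2803], dtype=int32))
(array([ 38.9251, 266.4309]), array([ 16, 258,  43,  26, 427], dtype=int32))
0 [array([258.6,  95.5]), array([258.9, -14.2]), array([ 259.2, -147.1])]
0.02 [array([258.4,  96.7]), array([258.6,  -4.7]), array([ 258.9, -125.8])]
0.036 [array([258.2,  97.5]), array([258.5,   1.9]), array([ 258.7, -111.1])]
```

The full mat at (259,92) is mat 2. Its size and position fit the camera model, so the arm pose is right and the fingers are simply about 35 mm shorter than stated. I'll place by displacement (mat minus jar), so any constant bias cancels.

```bash
python3 -m pendant '[[[1.9,3.7,20],[0,0,0],0.5],[[0,0,30],[0,0,0],0.5],[[0,0,25],[0,0,0],0.5],[[0,0,12],[0,0,0],0.5],[[0,0,3],[0,0,0],0.5],[[0,0,0],[0,0,0],0.5],[[0,0,0],[0,0,0],0.5]]'
python3 -c "from h import *
go(.6303,-.1625,.0137)"
```

```text
t: 10.07
tool_pos: [0.6329, -0.1637, 0.0216]
tool_rot: [2.053, 2.375, 0.001]
contact_force: [0.0, -0.9, -0.5]
opening: 0.0506
grip_force: 42.0
t 10.07 pos [ 0.6329 -0.1637  0.0216] yaw 8.34 tilt [ 0.0022 -0.0008 -1.    ] open 0.0506 shift xyz mm [ 1.6 -2.4  7.9] turn z 0.0006
```

```bash
python3 -m pendant '[[[1.6,-2.4,3],[0,0,0],0.5],[[0,0,3],[0,0,0],0.5],[[0,0,1],[0,0,0],0.5],[[0,0,0],[0,0,0],0.5],[[0,0,0],[0,0,0],0.5]]' | grep -E "pos|contact"; python3 -m pendant '[[[0,0,1.0],[0,0,0],0.5],[[0,0,0],[0,0,0],0.5],[[0,0,0],[0,0,0],0.5]]' | grep -E "pos|contact|grip"
```

```text
tool_pos: [0.6296, -0.1626, 0.0138]
contact_force: [-1.7, 0.6, 1.0]
tool_pos: [0.6297, -0.1627, 0.0138]
contact_force: [-4.0, 1.8, 7.7]
grip_force: 42.8
```

Jar is resting on the mat. Release and rise.

```bash
python3 -m pendant '[[[0,0,-1],[0,0,0],0.5],[[0,0,0],[0,0,0],0.7],[[0,0,0],[0,0,0],0.9],[[0,0,0],[0,0,0],1],[[0,0,0],[0,0,0],1],[[0,0,0],[0,0,0],1],[[0,0,-20],[0,0,0],1],[[0,0,-35],[0,0,0],1],[[0,0,-40],[0,0,0],1],[[0,0,-40],[0,0,0],1]]'
python3 - <<'E'
from h import *
a=optics.get_image("scene")[:,:,::-1]; cv2.imwrite("pics/s2.png",a)
go(.4667,.0972)
E
```

```text
t: 11.57
tool_pos: [0.6283, -0.1621, 0.1482]
tool_rot: [-2.053, -2.375, 0.001]
contact_force: [1.0, 0.1, -0.2]
opening: 0.0853
grip_force: 0.0
t 11.62 pos [ 0.6338 -0.1641  0.1601] yaw 8.32 tilt [ 0.0136 -0.0052 -0.9999] open 0.0854 shift xyz mm [ 282.7 -127.5   -3.6] turn z 0.0004
```

```bash
python3 -m pendant '[[[18,-8,0],[0,0,0],1],[[35,-16,0],[0,0,0],1],[[35,-16,0],[0,0,0],1],[[35,-16,0],[0,0,0],1],[[35,-16,0],[0,0,0],1],[[35,-16,0],[0,0,0],1],[[35,-16,0],[0,0,0],1],[[35,-16,0],[0,0,0],1],[[19,-8,0],[0,0,0],1],[[0,0,0],[0,0,0],1],[[0,0,0],[0,0,0],1]]' | grep -E "pos"
python3 - <<'E'
from h import *
go(.4667,.0972)
a=optics.get_image("scene")[:,:,::-1]; cv2.imwrite("pics/s3.png",a)
t=optics.get_image("top")[:,:,::-1]; cv2.imwrite("pics/t3.png",t)
f=lambda i:cv2.resize(i,(400,300),interpolation=cv2.INTER_CUBIC)
cv2.imwrite("pics/p3.png",np.hstack([f(a[170:290,130:290]),f(t[120:240,220:380])]))
capw("small",(255,180),.082,.026,72,"pics/w6.png")
E
```

```text
tool_pos: [0.4615, 0.0988, 0.1479]
t 12.53 pos [0.4615 0.0988 0.1479] yaw 8.44 tilt [ 0.0008 -0.0003 -1.    ] open 0.0851 shift xyz mm [-2.3  4.9  0. ] turn z 0.0025
small centroid [258.42   190.5223] [244 174  30  34 831] ztop [0.4651 0.1015] zmid [0.4658 0.098 ]
small centroid [255.8651 336.4929] [    0   241   512   143 39224] ztop [ 0.4851 -0.051 ] zmid [ 0.4868 -0.0625]
```

View pics/p3.png

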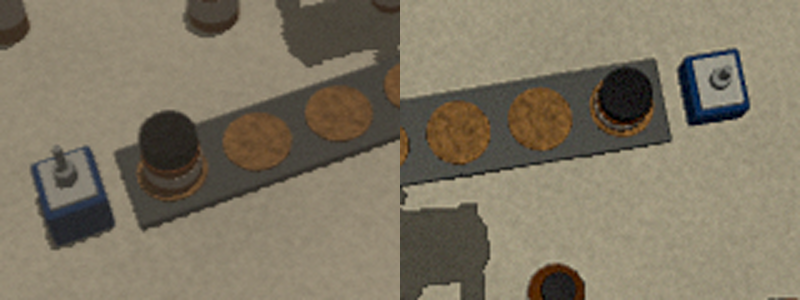

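The squat jar stands on mat 1 with a cork ring visible all round. I'll measure how well it is centred, and go to small_bottle.

```bash
cat >> h.py <<'E'
A=np.array([[.6306,-.1654],[.6185,-.0813],[.6061,.0028],[.5937,.0867]])
S=np.array([[.6317,-.1663],[.6195,-.0824],[.6071,.0017],[.5948,.0855]]);T_=np.array([[.6296,-.1646],[.6176,-.0802],[.6052,.0039],[.5926,.088]])
def placed(n,im,i,H,h,thr=50):
    m=optics.camera_model(n); z=.013+H-h/2; M=(S if n=="scene" else T_)[i]
    b=min(blobs(im.max(2)<thr,20),key=lambda b:np.hypot(*(b[0]-proj(m,[*M,z]))))
    print(n,"mat",i,b[0],b[1],"offset mm",(onplane(m,b[0],z)[:2]-M)*1e3)
E
python3 - <<'E'
from h import *
placed("scene",cv2.imread("pics/s3.png"),0,.058,.022); placed("top",cv2.imread("pics/t3.png"),0,.058,.022)
E
```

```text
scene mat 0 [197.0793 226.2139] [186 215  23  23 416] offset mm [0.0283 2.1918]
top mat 0 [309.9128 157.7436] [299 147  22  23 390] offset mm [-0.3755  1.538 ]
```

Centred within about 2 mm. Now grasp small_bottle.

```bash
python3 -m pendant '[[[-2,4.7,20],[0,0,0],1],[[0,0,35],[0,0,0],1],[[0,0,35],[0,0,0],1],[[0,0,25],[0,0,0],1],[[0,0,8],[0,0,0],1],[[0,0,1],[0,0,0],0.6],[[0,0,0],[0,0,0],0.6],[[0,0,0],[0,0,0],0.6],[[0,0,0],[0,0,0],0.6],[[0,0,0],[0,0,0],0.6]]' 40 | grep -vE "rot|t:"
python3 -c "from h import *
go(.4665,.0975,.0235)"
```

```text
tool_pos: [0.4684, 0.0968, 0.0259]
contact_force: [-0.2, -0.0, 0.6]
opening: 0.051
grip_force: 0.0
t 13.52 pos [0.4684 0.0968 0.0259] yaw 8.3 tilt [ 0.0036  0.0002 -1.    ] open 0.051 shift xyz mm [ 0.9 -1.8  2.4] turn z 0.0001
```

```bash
python3 -m pendant '[[[0.9,-1.8,2],[0,0,0],0.5],[[0,0,0],[0,0,0],0.4],[[0,0,0],[0,0,0],0.2],[[0,0,0],[0,0,0],0.2],[[0,0,0],[0,0,0],0.2],[[0,0,0],[0,0,0],0.2],[[0,0,0],[0,0,0],0.2],[[0,0,0],[0,0,0],0.2]]' 40 | grep -vE "rot|t:"
python3 -m pendant '[[[0,0,-10],[0,0,0],0.2],[[0,0,-25],[0,0,0],0.2],[[0,0,-35],[0,0,0],0.2],[[0,0,-30],[0,0,0],0.2],[[0,0,-10],[0,0,0],0.2],[[0,0,0],[0,0,0],0.2]]' | grep -vE "rot|t:"
python3 -c "from h import *
go(.6185,-.0813)"
```

```text
tool_pos: [0.4651, 0.0975, 0.0222]
contact_force: [-0.5, 0.3, 3.5]
opening: 0.0268
grip_force: 39.6
tool_pos: [0.4671, 0.0975, 0.1357]
contact_force: [0.7, -0.5, -0.8]
opening: 0.0266
grip_force: 39.6
t 14.68 pos [0.4671 0.0975 0.1357] yaw 8.31 tilt [ 0.0069  0.0003 -1.    ] open 0.0266 shift xyz mm [-198.8  124.     1. ] turn z 0.0001
```

```bash
python3 -m pendant '[[[-15,9,0],[0,0,0],0.2],[[-31,20,0],[0,0,0],0.2],[[-31,20,0],[0,0,0],0.2],[[-31,20,0],[0,0,0],0.2],[[-31,20,0],[0,0,0],0.2],[[-31,20,0],[0,0,0],0.2],[[-20,10,0],[0,0,0],0.2],[[-9,5,0],[0,0,0],0.2],[[0,0,20],[0,0,0],0.2],[[0,0,30],[0,0,0],0.2],[[0,0,0],[0,0,0],0.2],[[0,0,0],[0,0,0],0.2]]' | grep -vE "rot|t:"
python3 -c "from h import *
go(.6185,-.0813,.0355)"
```

```text
tool_pos: [0.6129, -0.0803, 0.0779]
contact_force: [0.2, -0.4, -0.5]
opening: 0.0264
grip_force: 39.6
t 15.68 pos [ 0.6129 -0.0803  0.0779] yaw 8.33 tilt [-0.008   0.0022 -1.    ] open 0.0264 shift xyz mm [-2.   5.7 42.4] turn z 0.0006
```

```bash
python3 -m pendant '[[[0,2.5,0],[0,0,0],0.2],[[0,0,0],[0,0,0],0.2],[[0,0,0],[0,0,0],0.2],[[0,0,20],[0,0,0],0.2],[[0,0,10],[0,0,0],0.2],[[0,0,0],[0,0,0],0.2],[[0,0,0],[0,0,0],0.2],[[0,0,0],[0,0,0],0.2]]' | grep -vE "rot|t:"
python3 -c "from h import *
go(.6185,-.0813,.0355)"
```

```text
tool_pos: [0.6191, -0.0813, 0.0526]
contact_force: [-0.2, -0.5, -0.9]
opening: 0.0268
grip_force: 39.7
t 16.35 pos [ 0.6191 -0.0813  0.0526] yaw 8.31 tilt [ 0.0008 -0.0002 -1.    ] open 0.0268 shift xyz mm [ 0.1 -0.6 17.1] turn z 0.0002
```

```bash
python3 -m pendant '[[[0,-0.6,8],[0,0,0],0.2],[[0,0,6],[0,0,0],0.2],[[0,0,2],[0,0,0],0.2],[[0,0,0],[0,0,0],0.2],[[0,0,0],[0,0,0],0.2],[[0,0,0],[0,0,0],0.2]]' | grep -E "pos|contact"; python3 -m pendant '[[[0,0,1.0],[0,0,0],0.2],[[0,0,0],[0,0,0],0.2],[[0,0,0],[0,0,0],0.2]]' | grep -E "pos|contact|grip"
```

```text
tool_pos: [0.6181, -0.0813, 0.0357]
contact_force: [-0.6, -0.3, -1.4]
tool_pos: [0.6184, -0.0814, 0.0353]
contact_force: [-0.4, -0.3, 0.8]
grip_force: 39.9
```

```bash
python3 -m pendant '[[[0,0,0],[0,0,0],0.45],[[0,0,0],[0,0,0],0.6],[[0,0,0],[0,0,0],0.8],[[0,0,0],[0,0,0],0.8],[[0,0,-10],[0,0,0],0.8],[[0,0,-25],[0,0,0],1],[[0,0,-35],[0,0,0],1],[[0,0,-40],[0,0,0],1],[[0,0,-20],[0,0,0],1],[[0,0,0],[0,0,0],1]]' | grep -vE "rot|t:"
python3 -c "from h import *
go(.4395,-.0895,.18)"
```

```text
tool_pos: [0.6222, -0.0823, 0.1738]
contact_force: [0.8, -0.6, 0.6]
opening: 0.0854
grip_force: 0.0
t 17.93 pos [ 0.6222 -0.0823  0.1738] yaw 8.31 tilt [ 0.0128 -0.0032 -0.9999] open 0.0854 shift xyz mm [  19.2 -181.8   -8.5] turn z 0.0002
```

```bash
python3 -m pendant '[[[2,-18,0],[0,0,0],1],[[4,-35,0],[0,0,0],1],[[4,-35,0],[0,0,0],1],[[4,-35,0],[0,0,0],1],[[3,-35,0],[0,0,0],1],[[2,-20,0],[0,0,0],1],[[0,-3,0],[0,0,0],1],[[0,0,0],[0,0,0],1],[[0,0,0],[0,0,0],1],[[0,0,0],[0,0,0],1]]' | grep -E "pos"
python3 - <<'E'
from h import *
go(.4395,-.0895,.047)
a=optics.get_image("scene")[:,:,::-1]; cv2.imwrite("pics/s4.png",a)
t=optics.get_image("top")[:,:,::-1]; cv2.imwrite("pics/t4.png",t)
placed("scene",a,1,.082,.026);placed("top",t,1,.082,.026);placed("scene",a,0,.058,.022)
capw("stout",(255,180),.108,.028,72,"pics/w7.png")
E
```

```text
tool_pos: [0.4372, -0.0887, 0.1651]
t 18.77 pos [ 0.4372 -0.0887  0.1651] yaw 8.32 tilt [ 0.0003  0.     -1.    ] open 0.0855 shift xyz mm [ -1.1   2.1 118.1] turn z 0.0004
scene mat 1 [231.2157 209.2026] [226 202  12  15 153] offset mm [1.1012 0.2266]
top mat 1 [276.8571 160.6429] [271 154  13  14 126] offset mm [ 1.0825 -0.1224]
scene mat 0 [197.0376 226.1103] [186 215  23  23 426] offset mm [-0.2735  2.1467]
stout centroid [256.2294 193.5464] [ 239  174   36   40 1164] ztop [ 0.4379 -0.0852] zmid [ 0.4385 -0.0891]
stout centroid [263.5331 334.2515] [    0   243   512   141 40559] ztop [ 0.4658 -0.2253] zmid [ 0.4681 -0.2375]
```

Small_bottle is on mat 2 within 1.1 mm, and the wrist view confirms stout at (0.4385, -0.089). Descend and grip.

```bash
python3 -m pendant '[[[-1,2,20],[0,0,0],1],[[0,0,35],[0,0,0],1],[[0,0,35],[0,0,0],1],[[0,0,20],[0,0,0],1],[[0,0,7],[0,0,0],1],[[0,0,0],[0,0,0],1],[[0,0,0],[0,0,0],1],[[0,0,0],[0,0,0],1]]' | grep -E "pos|contact"
python3 -m pendant '[[[0,0,0],[0,0,0],0.6],[[0,0,0],[0,0,0],0.5],[[0,0,0],[0,0,0],0.4],[[0,0,0],[0,0,0],0.2],[[0,0,0],[0,0,0],0.2],[[0,0,0],[0,0,0],0.2],[[0,0,0],[0,0,0],0.2],[[0,0,0],[0,0,0],0.2],[[0,0,0],[0,0,0],0.2],[[0,0,0],[0,0,0],0.2]]' 50 | grep -vE "rot|t:"
```

```text
tool_pos: [0.4402, -0.09, 0.05]
contact_force: [0.3, -0.3, 0.3]
tool_pos: [0.4387, -0.0896, 0.0487]
contact_force: [-1.9, 0.1, 6.2]
opening: 0.0301
grip_force: 49.5
```

```bash
python3 -m pendant '[[[0,0,-10],[0,0,0],0.2],[[0,0,-25],[0,0,0],0.2],[[0,0,-35],[0,0,0],0.2],[[0,0,-30],[0,0,0],0.2],[[0,0,-15],[0,0,0],0.2],[[0,0,0],[0,0,0],0.2],[[0,0,0],[0,0,0],0.2]]' | grep -vE "rot|t:"
python3 -c "from h import *
go(.6061,.0028)"
```

```text
tool_pos: [0.4386, -0.0894, 0.1631]
contact_force: [-0.1, -0.4, -3.0]
opening: 0.0306
grip_force: 50.1
t 21.0 pos [ 0.4386 -0.0894  0.1631] yaw 8.31 tilt [ 0.0011 -0.0003 -1.    ] open 0.0306 shift xyz mm [ 67.  179.1   0.2] turn z 0.0001
```

```bash
python3 -m pendant '[[[6,16,0],[0,0,0],0.2],[[12,32,0],[0,0,0],0.2],[[12,32,0],[0,0,0],0.2],[[12,32,0],[0,0,0],0.2],[[12,32,0],[0,0,0],0.2],[[9,24,0],[0,0,0],0.2],[[4,11,0],[0,0,0],0.2],[[0,0,0],[0,0,0],0.2],[[0,0,0],[0,0,0],0.2],[[0,0,0],[0,0,0],0.2]]' | grep -E "pos"
python3 -m pendant '[[[0,0,15],[0,0,0],0.2],[[0,0,30],[0,0,0],0.2],[[0,0,25],[0,0,0],0.2],[[0,0,10],[0,0,0],0.2],[[0,0,0],[0,0,0],0.2],[[0,0,0],[0,0,0],0.2],[[0,0,0],[0,0,0],0.2]]' | grep -vE "rot|t:"
python3 -c "from h import *
go(.6061,.0028,.0617)"
```

```text
tool_pos: [0.6042, 0.0023, 0.1614]
tool_pos: [0.607, 0.0023, 0.0851]
contact_force: [-0.1, 0.1, -1.6]
opening: 0.0305
grip_force: 50.4
t 22.42 pos [0.607  0.0023 0.0851] yaw 8.28 tilt [ 0.0032 -0.0005 -1.    ] open 0.0305 shift xyz mm [ 0.6 -0.9 23.4] turn z -0.0003
```

```bash
python3 -m pendant '[[[0.6,-0.9,10],[0,0,0],0.2],[[0,0,8],[0,0,0],0.2],[[0,0,3],[0,0,0],0.2],[[0,0,0],[0,0,0],0.2],[[0,0,0],[0,0,0],0.2],[[0,0,0],[0,0,0],0.2]]' | grep -E "pos|contact"; python3 -m pendant '[[[0,0,1.0],[0,0,0],0.2],[[0,0,0],[0,0,0],0.2],[[0,0,0],[0,0,0],0.2]]' | grep -E "pos|contact|grip"
```

```text
tool_pos: [0.6049, 0.0033, 0.0618]
contact_force: [-0.2, 0.5, -2.2]
tool_pos: [0.605, 0.0032, 0.0617]
contact_force: [-2.5, 1.1, 3.7]
grip_force: 51.1
```

```bash
python3 -m pendant '[[[0,0,0],[0,0,0],0.5],[[0,0,0],[0,0,0],0.65],[[0,0,0],[0,0,0],0.8],[[0,0,0],[0,0,0],0.8],[[0,0,-10],[0,0,0],0.8],[[0,0,-25],[0,0,0],1],[[0,0,-35],[0,0,0],1],[[0,0,-35],[0,0,0],1],[[0,0,-20],[0,0,0],1],[[0,0,0],[0,0,0],1],[[0,0,0],[0,0,0],1]]' | grep -vE "rot|t:"
python3 -c "from h import *
go(.4058,-.3025,.19)"
```

```text
tool_pos: [0.6062, 0.0032, 0.1888]
contact_force: [0.5, -0.0, -0.6]
opening: 0.0849
grip_force: 0.0
t 24.08 pos [0.6062 0.0032 0.1888] yaw 8.31 tilt [ 0.0047 -0.0005 -1.    ] open 0.0849 shift xyz mm [-273.5 -242.5   -2. ] turn z 0.0002
```

```bash
python3 -m pendant '[[[-14,-12,0],[0,0,0],1],[[-28,-25,0],[0,0,0],1],[[-28,-25,0],[0,0,0],1],[[-28,-25,0],[0,0,0],1],[[-28,-25,0],[0,0,0],1],[[-28,-25,0],[0,0,0],1],[[-28,-25,0],[0,0,0],1],[[-28,-25,0],[0,0,0],1],[[-28,-25,0],[0,0,0],1],[[-26,-22,0],[0,0,0],1],[[-9.5,-8.5,0],[0,0,0],1],[[0,0,0],[0,0,0],1]]' | grep -E "pos"
python3 -m pendant '[[[0,0,0],[0,0,0],1],[[0,0,0],[0,0,0],1]]' | grep pos
python3 - <<'E'
from h import *
go(.4058,-.3025,.0755)
a=optics.get_image("scene")[:,:,::-1]; cv2.imwrite("pics/s5.png",a)
t=optics.get_image("top")[:,:,::-1]; cv2.imwrite("pics/t5.png",t)
placed("scene",a,2,.108,.028);placed("top",t,2,.108,.028);placed("scene",a,1,.082,.026)
capw("slim",(255,180),.136,.028,72,"pics/w8.png")
E
```

```text
tool_pos: [0.402, -0.3039, 0.1839]
tool_pos: [0.4043, -0.3014, 0.1847]
t 25.25 pos [ 0.4043 -0.3014  0.1847] yaw 8.33 tilt [-0.0012  0.0019 -1.    ] open 0.0855 shift xyz mm [ -1.5   1.4 109.2] turn z 0.0006
scene mat 2 [266.0471 190.2147] [260 182  13  17 191] offset mm [-0.5832  0.8339]
top mat 2 [241.6534 164.7841] [235 157  14  16 176] offset mm [-0.3717  0.2004]
scene mat 1 [231.2905 209.1554] [226 202  12  15 148] offset mm [1.0138 0.418 ]
slim centroid [254.8436 196.8624] [ 239  178   33   38 1010] ztop [ 0.4046 -0.2986] zmid [ 0.4052 -0.3027]
slim centroid [259.2245 336.7392] [    0   242   512   142 40052] ztop [ 0.4288 -0.4345] zmid [ 0.4309 -0.4469]
```

Stout is centred on mat 3 within 1 mm. Now grip slim_bottle.

```bash
python3 -m pendant '[[[-1.5,1.4,20],[0,0,0],1],[[0,0,35],[0,0,0],1],[[0,0,30],[0,0,0],1],[[0,0,18],[0,0,0],1],[[0,0,6],[0,0,0],1],[[0,0,0],[0,0,0],1],[[0,0,0],[0,0,0],1],[[0,0,0],[0,0,0],1]]' | grep -E "pos|contact"
python3 -m pendant '[[[0,0,0],[0,0,0],0.6],[[0,0,0],[0,0,0],0.5],[[0,0,0],[0,0,0],0.4],[[0,0,0],[0,0,0],0.2],[[0,0,0],[0,0,0],0.2],[[0,0,0],[0,0,0],0.2],[[0,0,0],[0,0,0],0.2],[[0,0,0],[0,0,0],0.2],[[0,0,0],[0,0,0],0.2],[[0,0,0],[0,0,0],0.2]]' 50 | grep -vE "rot|t:"
```

```text
tool_pos: [0.4074, -0.3045, 0.079]
contact_force: [-0.5, -0.2, -1.0]
tool_pos: [0.4061, -0.304, 0.0775]
contact_force: [-2.1, -0.7, 5.1]
opening: 0.0265
grip_force: 49.3
```

```bash
python3 -m pendant '[[[0,0,-10],[0,0,0],0.2],[[0,0,-25],[0,0,0],0.2],[[0,0,-35],[0,0,0],0.2],[[0,0,-35],[0,0,0],0.2],[[0,0,-30],[0,0,0],0.2],[[0,0,-12],[0,0,0],0.2],[[0,0,0],[0,0,0],0.2],[[0,0,0],[0,0,0],0.2]]' | grep -vE "rot|t:"
python3 -c "from h import *
go(.46,.0853);go(.5937,.0853)"
```

```text
tool_pos: [0.4059, -0.3033, 0.2228]
contact_force: [0.8, -0.2, -3.1]
opening: 0.0265
grip_force: 49.7
t 27.57 pos [ 0.4059 -0.3033  0.2228] yaw 8.31 tilt [-0.0005  0.0009 -1.    ] open 0.0265 shift xyz mm [376.7 109.8   0.3] turn z 0.0002
t 27.57 pos [ 0.4059 -0.3033  0.2228] yaw 8.31 tilt [-0.0005  0.0009 -1.    ] open 0.0265 shift xyz mm [357.4 242.1   0.2] turn z 0.0002
```

```bash
python3 -m pendant '[[[16,5,0],[0,0,0],0.2],[[34,10,0],[0,0,0],0.2],[[34,10,0],[0,0,0],0.2],[[34,10,0],[0,0,0],0.2],[[34,10,0],[0,0,0],0.2],[[34,10,0],[0,0,0],0.2],[[34,10,0],[0,0,0],0.2],[[34,10,0],[0,0,0],0.2],[[34,10,0],[0,0,0],0.2],[[34,10,0],[0,0,0],0.2],[[34,10,0],[0,0,0],0.2],[[20,5,0],[0,0,0],0.2]]' | grep -E "pos"
python3 -m pendant '[[[0,14,0],[0,0,0],0.2],[[-5,30,0],[0,0,0],0.2],[[-5,30,0],[0,0,0],0.2],[[-5,30,0],[0,0,0],0.2],[[-3,20,0],[0,0,0],0.2],[[0,6,0],[0,0,0],0.2],[[0,0,0],[0,0,0],0.2],[[0,0,0],[0,0,0],0.2],[[0,0,0],[0,0,0],0.2]]' | grep -vE "rot|t:"
python3 -c "from h import *
go(.5937,.0853,.0905)"
```

```text
tool_pos: [0.4586, 0.0874, 0.2198]
tool_pos: [0.5902, 0.0853, 0.2224]
contact_force: [-0.2, -0.1, -0.9]
opening: 0.0262
grip_force: 50.0
t 29.32 pos [0.5902 0.0853 0.2224] yaw 8.32 tilt [-0.0028  0.     -1.    ] open 0.0262 shift xyz mm [ -0.6   3.8 131.9] turn z 0.0003
```

```bash
python3 -m pendant '[[[0,2,15],[0,0,0],0.2],[[0,0,30],[0,0,0],0.2],[[0,0,35],[0,0,0],0.2],[[0,0,20],[0,0,0],0.2],[[0,0,10],[0,0,0],0.2],[[0,0,0],[0,0,0],0.2],[[0,0,0],[0,0,0],0.2],[[0,0,0],[0,0,0],0.2],[[0,0,0],[0,0,0],0.2]]' | grep -vE "rot|t:"
python3 -c "from h import *
go(.5937,.0853,.0905)"
```

```text
tool_pos: [0.5954, 0.0856, 0.1167]
contact_force: [1.1, -0.7, -1.5]
opening: 0.0259
grip_force: 49.9
t 30.07 pos [0.5954 0.0856 0.1167] yaw 8.31 tilt [ 0.0045  0.0001 -1.    ] open 0.0259 shift xyz mm [-0.  -1.9 26.2] turn z 0.0002
```

```bash
python3 -m pendant '[[[0,-1,10],[0,0,0],0.2],[[0,0,9],[0,0,0],0.2],[[0,0,4],[0,0,0],0.2],[[0,0,0],[0,0,0],0.2],[[0,0,0],[0,0,0],0.2],[[0,0,0],[0,0,0],0.2],[[0,0,0],[0,0,0],0.2]]' | grep -E "pos|contact"; python3 -m pendant '[[[0,0,1],[0,0,0],0.2],[[0,0,0],[0,0,0],0.2],[[0,0,0],[0,0,0],0.2]]' | grep -E "pos|contact|grip"
```

```text
tool_pos: [0.5927, 0.0854, 0.0906]
contact_force: [-0.7, 0.3, -0.7]
tool_pos: [0.5929, 0.0854, 0.0905]
contact_force: [-2.7, 0.6, 3.9]
grip_force: 50.7
```

In contact. Release, rise straight, then back off towards the robot.

```bash
python3 -m pendant '[[[0,0,0],[0,0,0],0.45],[[0,0,0],[0,0,0],0.65],[[0,0,0],[0,0,0],0.8],[[0,0,0],[0,0,0],0.8],[[0,0,-10],[0,0,0],0.8],[[0,0,-25],[0,0,0],1],[[0,0,-35],[0,0,0],1],[[0,0,-35],[0,0,0],1],[[0,0,-20],[0,0,0],1],[[0,0,0],[0,0,0],1],[[0,0,0],[0,0,0],1]]' | grep -vE "rot|t:"
python3 -m pendant '[[[5,-20,0],[0,0,0],1],[[15,-35,0],[0,0,0],1],[[20,-35,0],[0,0,0],1],[[20,-35,0],[0,0,0],1],[[20,-30,0],[0,0,0],1],[[0,0,0],[0,0,0],1],[[0,0,0],[0,0,0],1],[[0,0,0],[0,0,0],1],[[0,0,0],[0,0,0],1]]' | grep -vE "rot"
python3 - <<'E'
from h import *
a=optics.get_image("scene")[:,:,::-1]; cv2.imwrite("pics/s6.png",a)
t=optics.get_image("top")[:,:,::-1]; cv2.imwrite("pics/t6.png",t)
for i,(H,h) in enumerate([(.058,.022),(.082,.026),(.108,.028),(.136,.028)]):
    placed("scene",a,i,H,h);placed("top",t,i,H,h)
f=lambda i:cv2.resize(i,(400,300),interpolation=cv2.INTER_CUBIC)
cv2.imwrite("pics/p6.png",np.hstack([f(a[130:310,130:370]),f(t[100:280,140:380])]))
E
```

```text
tool_pos: [0.594, 0.0854, 0.2178]
contact_force: [-0.1, -0.5, -0.6]
opening: 0.085
grip_force: 0.0
t: 32.57
tool_pos: [0.4283, 0.1417, 0.2142]
contact_force: [-0.8, -0.6, 0.4]
opening: 0.0852
grip_force: 0.0
scene mat 0 [197.0667 226.2286] [186 215  23  23 420] offset mm [0.0605 2.1578]
top mat 0 [309.8966 157.7804] [299 147  22  23 387] offset mm [-0.4674  1.5815]
scene mat 1 [231.3    209.2133] [226 202  12  15 150] offset mm [1.178  0.4041]
top mat 1 [276.8548 160.6532] [271 154  12  14 124] offset mm [ 1.0571 -0.1161]
scene mat 2 [265.9951 189.8146] [259 181  14  18 205] offset mm [-1.7382  1.0273]
top mat 2 [241.6023 164.8655] [235 157  14  16 171] offset mm [-0.565   0.3237]
scene mat 3 [299.9085 170.8171] [294 163  13  16 164] offset mm [-1.7612 -0.6348]
top mat 3 [205.1679 168.8175] [199 163  13  13 137] offset mm [-1.5319 -0.9879]
```

View pics/p6.png

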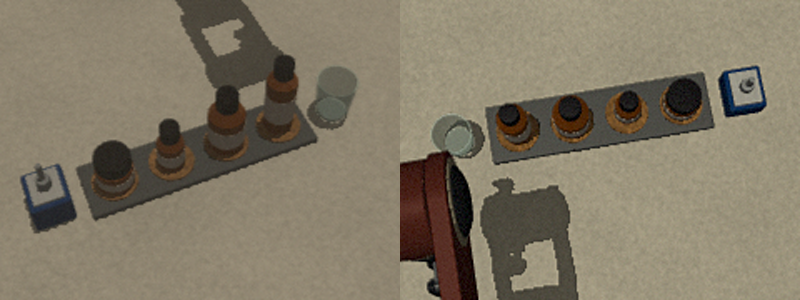

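All four bottles stand upright in rising order from sipper to beaker, each within about 2 mm of its mat's centre. The beaker has not moved and the arm is clear. Handing in.

```bash
python3 -c "
from station import ctrl
print(ctrl.finish_job())"
```

```text
the job is handed in; nothing more can be done
None
```

The four bottles stand upright on the mats in height order, shortest at the sipper block and tallest at the beaker, each within about 2 mm of its mat's centre by camera; the beaker looks unmoved and the job was handed in at about 33 s.

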